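Seat a keyed drive shaft in a pump pulley and hold it home

TASK

Take the shaft that has a key out of the rack and push it into the pulley hub of the pump drive, turning it until the key slips into the keyway, and keep pushing against the sprung seat until the collar is flush on the hub. Finish while still gripping the shaft and holding it down fully home, as if for a colleague to tighten the clamp screw: do not let go. Leave the other two shafts in the rack and do not knock the other things on the bench about.

Things in the scene. Friction and masses are not known exactly. Their poses are not given: they have to be found in the camera images.
- keyed_shaft: shaft with a key, 0.22 to 0.34 kg, hanging upright by its collar in one of the rack's three holes; told from the others by its key and tab. Steel, 18 mm in diameter, reaching 50 mm below a round collar (40 mm diameter, 6 mm thick) that carries a grip. Origin: on the axis at the collar's underside; z up along the shaft, x towards key and tab
- shaft_grip (a point): centre of the keyed shaft's grip, 26 mm above the collar's underside: a grey flat-sided bar, 34 mm long (along x), 14 mm thick (along y: pinch it here) and 40 mm tall, standing on the collar (top 46 mm above the collar's underside). Axes as the shaft's
- shaft_key (a point): lower end of the key, 35 mm below the collar's underside and 10 mm from the axis. The key, 6 mm wide, runs up the shaft's +x side to the collar and stands out to 14 mm from the axis; its lowest 3 mm are a wedge. Right above it a pointer tab, 8 mm wide, sticks out from the collar to 30 mm from the axis, seen from above
- shaft_tip (a point): lower end of the keyed shaft, 50 mm below the collar's underside. The lowest 15 mm are a plain round pilot without key, the last 8 mm tapering to 8 mm diameter
- plain_shaft: same size, bar grip and origin as the keyed shaft, but with neither key nor tab; hangs in the rack, to be left there
- knob_shaft: same shaft and collar, no key or tab, with a round grip 28 mm in diameter and 30 mm tall; hangs in the rack, to be left there
- rack: fixed aluminium rack, a top plate 80 (x) by 270 (y) mm on two end legs, top at 62 mm. Three square holes 31 mm wide lie along its y axis at -90, 0 and +90 mm. Origin: centre of its underside, on the table
- drive_unit: fixed white chassis, 150 (x) by 130 (y) by 25 mm, with an upright toothed pulley in its middle that does not turn: belt flanges 74 mm across up to 56 mm high, and above them a steel hub about 50 mm across with its flat face at 80 mm. Origin: centre of the underside, on the table
- hub_mouth (a point): centre of the bore's mouth in the hub's face, 80 mm above the table; z up, x towards the keyway. Bore 20 mm in diameter; keyway 8 mm wide, out to 15.5 mm from the axis, all the way down. With the key off the keyway, the shaft stops with its collar 35 mm above this point; fully home, the collar's underside lies on the hub's face, the shaft's origin at this point
- sprung_seat (a joint): sprung seat at the bottom of the bore, m pressed down: 0 when free, 0.010 when the shaft is fully home, 0.012 at most. The shaft's tip meets it when the collar is still 10 mm above the hub's face; it pushes up with 4 N at first and 12 N at 10 mm, and lifts the shaft again when let go
- jar: bystander: small amber jar, 48 mm diameter, 55 mm tall; origin at its underside
- wrench: bystander: steel wrench lying flat
- screwdriver: bystander: screwdriver lying flat
- mouse: bystander: white computer mouse, 110 by 60 by 30 mm
- vial_rack: bystander: white block of capped vials, 70 by 110 by 36 mm
Not all that is in view belongs to the job. Leave any orange look-alike of the drive_unit alone.

How it is judged:
On the way, in this order (a step that is already met when the one before it is completed fails the run):
1. the keyed shaft is lifted clear out of the rack in the gripper (z of keyed_shaft in the frame of rack above 0.113 m and contact force between the fingers and keyed_shaft above 1 N), for 0.2 s.
2. the key has slipped into the keyway: the shaft stands upright in the bore, deeper than the key's lower end (horizontal distance between keyed_shaft and hub_mouth below 0.003 m and angle between keyed_shaft's own z axis and vertical below 0.06 rad and z of keyed_shaft in the frame of hub_mouth below 0.03 m), for 0.1 s.
At the end, for the whole second after the job is handed in: The gripper still grips the keyed shaft; its collar's underside is within 2.5 mm of the hub's face, its axis within 3 mm of the bore's and upright within 0.06 rad, the key in the keyway (0.3 rad), the sprung seat held down more than 7.5 mm; the other two shafts hang in the rack (horizontal distance between keyed_shaft and hub_mouth below 0.003 m and angle between keyed_shaft's own z axis and vertical below 0.06 rad and z of keyed_shaft in the frame of hub_mouth below 0.0025 m and value of joint sprung_seat above 0.0075 m and angle between the x axis of keyed_shaft and the x axis of hub_mouth, either way round below 0.3 rad and contact force between the fingers and keyed_shaft above 2 N and z of plain_shaft in the frame of rack between 0.058 and 0.066 m and z of knob_shaft in the frame of rack between 0.058 and 0.066 m); the arm keeps its last pose, push and grip.
It fails at once if another shaft or a bystander is moved more than 30 mm (distance of any of plain_shaft, knob_shaft, jar, wrench, screwdriver, mouse, vial_rack from where it was at the start of the episode above 0.03 m).
It also fails if it takes over 48 s, if anything falls off the work surface, if the arm or the gripper's body presses on something with over 40 N, if the wrist force passes 120 N, or if a joint passes its speed limit or range.

ROBOT

A 6-joint arm with a two-finger parallel gripper is mounted at the origin on the work surface. World frame = base frame: x ahead of the robot, y to its left, z up, the work surface at z = 0. Lengths are in m, angles in rad, forces in N, time in s.
With the tool pointing down it reaches from about 0.35 to 0.85 m from the base axis. Payload 8.1 kg.
Tool frame: the origin (TCP) lies at the very end of the fingers, on their centre line; the grasp point (between the pads) lies 19 mm behind it; z points along the fingers, y is the line along which they close (so a half turn about z gives the same grasp; the last joint's range is limited). The gripper opens to 93 mm and grips with 3 to 60 N. Pads are 15 mm wide; open, the fingers measure 128 mm over their backs; the gripper's body (75 mm by 188 mm) begins 65 mm behind the grasp point.
Start: joints at [-1.326, 0.13, 1.488, -0, 1.523, -0.085], TCP at [0.194, -0.568, 0.219] pointing down, gripper open.
Joint ranges: [-2.96, 2.96], [-0.89, 2.26], [0.02, 2.5], [-1.34, 4.48], [0, 2.73], [-2.66, 2.66]. Speed limits (rad/s): [2.39, 2.39, 2.79, 3.14, 3.14, 3.14].

INTERFACE

Orientations are given as a rotation vector (axis times angle).
In Python, from plant import monitor, eyes, ticket gives the robot as it stands.
- The arm moves only by the tool arm_command, never from a script. Its argument "deltas" is a list that holds one entry, the list of rows, each a list of 6 numbers: the shift along the world's x, y, z in cm, then the turn, a rotation vector about the world's x, y, z in degrees. In form: [[[tx, ty, tz, rx, ry, rz], ...]]. A call has 1 to 12 rows; each row shifts and turns the commanded pose from where the row before left it; what a row does not reach is not made up. A row lasts 1/12 s, in which the tool goes at most 41.7 mm and 7.16 degrees, less where a joint would pass 70% of its speed; a pose out of reach is approached as far as the arm can. A call is refused whole if a number of a shift passes 4.17 or a number of a turn 7.16, either way. A call with a gripper value outside its range is refused whole. "gripper" is the opening, from -1 (shut) to 1 (fully open), set as the call begins (left out, the last holds). The fingers move at their own pace and stop on an object; "squeeze" is the grip in N (left out, the last holds). Time passes only in rows, so rows that do not move let the fingers close. It gives the time, the measured TCP pose, the force, the opening and the grip force at its end, in the units of the state.
- monitor.read_state(): the state, without advancing time (a new reading comes with each control period).
- eyes.read_camera(name): name is "scene" or "top" or "wrist"; returns the picture (480x640x3 uint8, blue, green, red); there is no depth.
- eyes.camera_model(name): a dict with "fx", "fy", "cx", "cy" (pixels), "k1" (the pictures are not rectified: a ray, as slopes to the right and down, at radius r is drawn at 1 + k1 r^2 times it, then the intrinsics apply), "rvec" (rotation vector, rad) and "tvec" (3), from world to camera coordinates, as OpenCV has them. Camera axes: x right, y down, z forward; pixel columns grow to the right and rows downward; lengths in m; the calibration is good to about 2 mm. A picture is of the moment at which its call begins: read the wrist's pose just before it. camera_model takes no time and is no camera call; for the wrist camera it gives the pose at the moment of the call.
- ticket.close_job(): hands the job in; it is judged then, once.
The state is a dict: "t": time; "q": joint angles; "dq": joint speeds; "joint_torque": joint torques, N m; "tool_pos": TCP position; "orientation": TCP orientation; "force": force on the tool from outside, world axes, zero at the start; "wrist_torque": the same for the moment, N m; "opening": finger opening in m; "gripper_force": force on a finger pad.
Only numpy, scipy, OpenCV 4.12 (cv2) and the standard library are available. Lean on these libraries where they do the work, as an engineer would, in place of code of your own. Each camera call takes 0.05 s, during which the arm holds its last target. There are 200 camera calls.

## Working session

There is one attempt and no reset: what is moved stays moved. The work goes in short steps, Python scripts to look and compute and a tool call to move; the robot and the scene stay as the last step left them, time stands still between calls to the robot, and variables do not carry over. Pictures are saved under pics/ and viewed, at most 10 in all, crops included, and the job is handed in when it is done.

Besides the shell and the picture viewer there is one more tool, called after "Request:" in YAML: its name, and indented under it one key for each argument. arm_command: Moves the arm, as the interface text tells. Its arguments: {"type":"object","properties":{"deltas":{"type":"array"},"gripper":{"type":"number"},"squeeze":{"type":"number"}},"required":["deltas"]}

```bash
mkdir -p pics
cat > h.py <<'E'
import numpy as np,cv2
from plant import monitor,eyes,ticket
def pix2w(m,uv,z):
    K=np.array([[m['fx'],0,m['cx']],[0,m['fy'],m['cy']],[0,0,1.]])
    p=cv2.undistortPoints(np.array([[uv]],float),K,np.array([m['k1'],0,0,0,0.]))[0,0]
    R=cv2.Rodrigues(np.array(m['rvec'],float))[0];t=np.array(m['tvec'],float).ravel()
    c=-R.T@t;d=R.T@np.array([p[0],p[1],1]);return c+d*(z-c[2])/d[2]
def w2pix(m,P):
    K=np.array([[m['fx'],0,m['cx']],[0,m['fy'],m['cy']],[0,0,1.]])
    return cv2.projectPoints(np.array(P,float).reshape(-1,1,3),np.array(m['rvec'],float),np.array(m['tvec'],float),K,np.array([m['k1'],0,0,0,0.]))[0][:,0]
E
python3 - <<'E'
from h import *
for n in('top','scene'):
    cv2.imwrite(f'pics/{n}1.png',eyes.read_camera(n)); print(n,eyes.camera_model(n))
print(monitor.read_state())
E
```

```text
top {'fx': 494.4391275882462, 'fy': 494.4391275882462, 'cx': 318.9454541948514, 'cy': 240.95235462553165, 'k1': 0.04583712729215504, 'rvec': array([ 2.13626353, -2.16745264,  0.15925087]), 'tvec': array([-0.00332628,  0.53217535,  1.31053836])}
scene {'fx': 600.8130204062813, 'fy': 600.8130204062813, 'cx': 325.8241912689216, 'cy': 238.13554809902294, 'k1': -0.039721839399439594, 'rvec': array([ 2.10504402,  0.68399521, -0.37613682]), 'tvec': array([-0.42680911, -0.08824829,  1.72867302])}
{'t': 0.1, 'q': array([-1.32637781e+00,  1.31063878e-01,  1.48916613e+00, -4.35823343e-06,
        1.52301130e+00, -8.54005628e-02]), 'dq': array([-0.00254394, -0.00222264, -0.0020209 ,  0.00127248, -0.00010682,
        0.00289939]), 'joint_torque': array([ 9.64734245e-04, -5.61344647e+01, -4.93093407e+01,  7.69859855e-02,
        2.91355076e-02, -6.44617467e-05]), 'tool_pos': array([ 0.19421738, -0.56715281,  0.21770769]), 'orientation': array([-3.09735045e+00, -5.15464166e-01,  2.12393627e-04]), 'force': array([-0.11127931, -0.5918771 ,  0.09302768]), 'wrist_torque': array([-4.97751346e-05,  1.11231327e-02,  5.98949367e-03]), 'gripper_force': 0.0, 'opening': 0.09277150813127831}
```

View pics/top1.png

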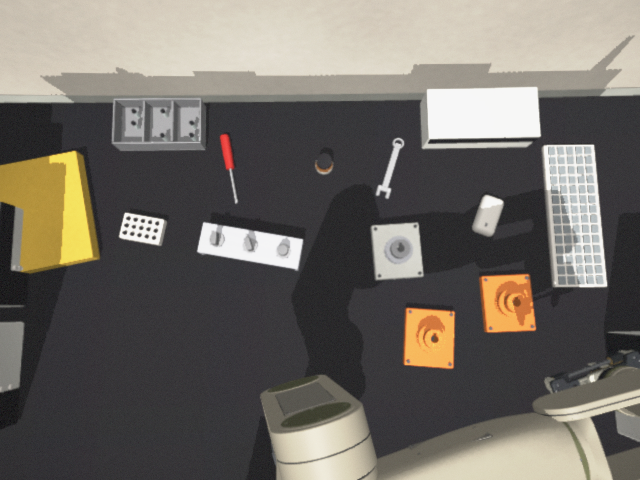

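View pics/scene1.png

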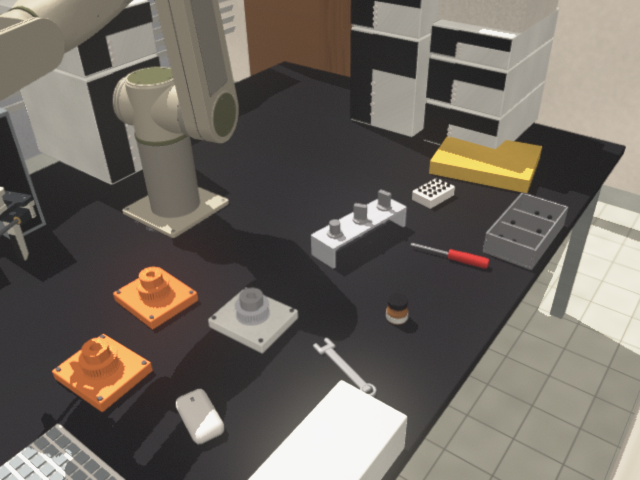

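The top view shows the rack at (250,246), with shafts at (217,238), (250,242) and (283,249). The white drive is at (398,250), and the two orange look-alikes are at (430,338) and (508,302). The scene view shows bars at (385,201) and (360,213) and the round knob at (335,229). I'll enlarge to find the tab.

Run:
```python
from h import *
t=cv2.imread('pics/top1.png');s=cv2.imread('pics/scene1.png')
a=cv2.resize(t[215:275,192:308],(800,414),interpolation=cv2.INTER_CUBIC)
cv2.imwrite('pics/a.png',a)
b=cv2.resize(t[215:285,365:431],(396,420),interpolation=cv2.INTER_CUBIC)
c=cv2.resize(s[180:260,305:415],(404,294),interpolation=cv2.INTER_CUBIC)
o=np.zeros((420,800,3),np.uint8);o[:,:396]=b;o[:294,396:]=c
cv2.imwrite('pics/b.png',o)
```

```text
(no output)
```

View pics/a.png

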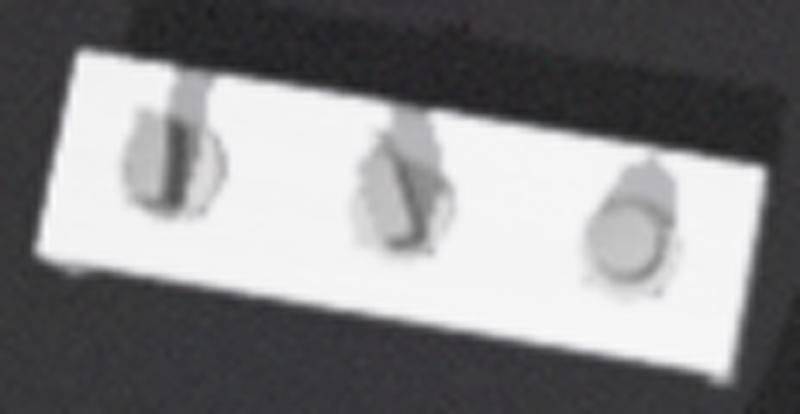

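View pics/b.png

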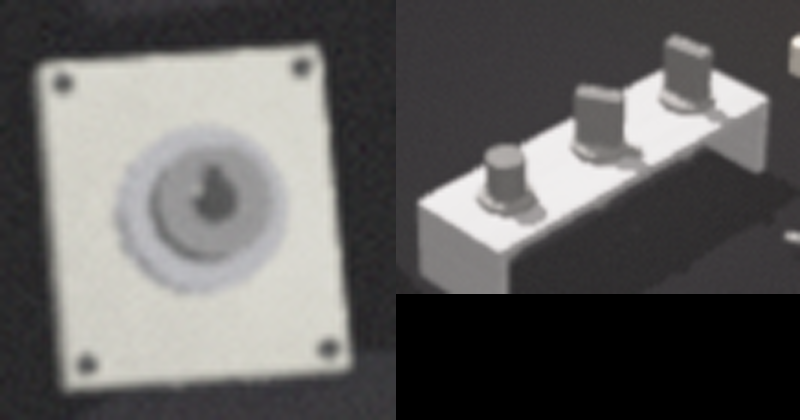

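The crops show the keyway mouth near (400,249), opening towards the top of the image, with the knob as the right-hand shaft. Both the left (214,238) and middle (249,244) shafts have bar grips, and the tab isn't resolved on either one. I need a wrist close-up.

Run:
```python
from h import *
m=eyes.camera_model('top');k=116/800
A=lambda x,y,z:pix2w(m,(192+x*k,215+y*k),z).round(4)
B=lambda x,y,z:pix2w(m,(365+x/6,215+y/6),z).round(4)
print('rack corners',[A(*p,.062) for p in((78,50),(768,165),(733,375),(37,257))])
print('grips',A(148,160,.108),A(390,200,.108),A(627,240,.098))
print('hub',B(213,203,.08),'kw',B(212,170,.08),'hubface',B(212,200,.08))
print('chassis',[B(*p,.025) for p in((37,65),(320,45),(350,370),(65,390))])
w=eyes.camera_model('wrist');R=cv2.Rodrigues(w['rvec'])[0];c=-R.T@w['tvec'];s=monitor.read_state()
T=cv2.Rodrigues(s['orientation'])[0]
print('cam in tool',T.T@(c-s['tool_pos']),'\n',T.T@R.T,w['fx'],'\n',T)
```

```text
rack corners [array([0.5836, 0.2983, 0.062 ]), array([0.5347, 0.0308, 0.062 ]), array([0.4532, 0.0451, 0.062 ]), array([0.5028, 0.3125, 0.062 ])]
grips [0.5331 0.2611 0.108 ] [0.5167 0.1709 0.108 ] [0.5016 0.0833 0.098 ]
hub [ 0.5021 -0.2251  0.08  ] kw [ 0.5167 -0.2252  0.08  ] hubface [ 0.5034 -0.2247  0.08  ]
chassis [array([ 0.574 , -0.1561,  0.025 ]), array([ 0.5815, -0.2867,  0.025 ]), array([ 0.4317, -0.2937,  0.025 ]), array([ 0.4244, -0.1643,  0.025 ])]
cam in tool [ 0.08295503  0.00046064 -0.16701584] 
 [[-3.30782686e-04 -9.54725575e-01 -2.97487759e-01]
 [ 9.99999921e-01 -3.80899218e-04  1.10497201e-04]
 [-2.18807359e-04 -2.97487699e-01  9.54725626e-01]] 350.6983576283978 
 [[ 9.46100915e-01  3.23871729e-01 -4.03187022e-04]
 [ 3.23871952e-01 -9.46099574e-01  1.59860683e-03]
 [ 1.36288490e-04 -1.64302436e-03 -9.99998641e-01]]
```

Request:
arm_command:
  deltas:
    - [[2.5,2.8,0,0,0,-1.6],[2.5,2.8,0,0,0,-1.6],[2.5,2.8,0,0,0,-1.6],[2.5,2.8,0,0,0,-1.6],[2.5,2.8,0,0,0,-1.6],[2.5,2.8,0,0,0,-1.6],[2.5,2.8,0,0,0,-1.6],[2.5,2.8,0,0,0,-1.6],[2.5,2.8,0,0,0,-1.6],[2.5,2.8,0,0,0,-1.6],[2.5,2.8,-1,0,0,-1.6],[2.5,2.8,-1,0,0,-1.6]]
  gripper: 1

```text
t: 1.1
tool_pos: [0.4956, -0.2302, 0.1989]
orientation: [3.141, -0.01, 0.002]
force: [0.6, -0.7, 0.7]
opening: 0.0926
gripper_force: 0.0
```

Request:
arm_command:
  deltas:
    - [[0,0,0,0,0,0],[0,0,0,0,0,0]]

```text
t: 1.27
tool_pos: [0.4946, -0.2295, 0.1972]
orientation: [-3.14, 0.002, 0.004]
force: [-0.8, -0.0, 0.5]
opening: 0.0932
gripper_force: 0.0
```

```bash
cat > snap.py <<'E'
import sys,pickle
from h import *
n=sys.argv[1];w=eyes.camera_model('wrist');s=monitor.read_state();im=eyes.read_camera('wrist')
pickle.dump(w,open(f'pics/{n}.pkl','wb'));cv2.imwrite(f'pics/{n}.png',im)
print({k:s[k] for k in('t','q','tool_pos','orientation','force','opening')})
E
python3 snap.py w1
```

```text
{'t': 1.2667, 'q': array([-5.28482332e-01, -4.06660935e-03,  1.66744356e+00, -8.66877142e-06,
        1.48080404e+00,  1.04372427e+00]), 'tool_pos': array([ 0.49461163, -0.22950914,  0.19724405]), 'orientation': array([-3.14029383e+00,  2.21309456e-03,  3.51790527e-03]), 'force': array([-0.75011054, -0.04616581,  0.45562687]), 'opening': 0.09317371140529188}
```

Request:
arm_command:
  deltas:
    - [[0,4.1,0,0,0,0],[0,4.1,0,0,0,0],[0,4.1,0,0,0,0],[0,4.1,0,0,0,0],[0,4.1,0,0,0,0],[0,4.1,0,0,0,0],[0,4.1,0,0,0,0],[0,4.1,0,0,0,0],[0.5,4.1,1,0,0,0],[1,4.1,1,0,0,0],[0,3,1,0,0,0],[0,0,0,0,0,0]]

```text
t: 2.32
tool_pos: [0.5099, 0.2097, 0.2308]
orientation: [-3.139, 0.004, -0.006]
force: [1.3, -0.5, 0.4]
opening: 0.093
gripper_force: 0.0
```

```bash
python3 snap.py w2; python3 -c "
import cv2,numpy as np
a=cv2.imread('pics/w1.png');b=cv2.imread('pics/w2.png')
o=np.hstack([a,b]);cv2.imwrite('pics/w12.png',cv2.resize(o,(800,300)))"
```

```text
{'t': 2.3167, 'q': array([ 2.96043490e-01, -1.04268997e-02,  1.61262861e+00,  1.62830088e-03,
        1.53521030e+00,  1.86957337e+00]), 'tool_pos': array([0.50992711, 0.20970179, 0.23078023]), 'orientation': array([-3.13880368,  0.00437563, -0.00552464]), 'force': array([ 1.34460169, -0.50217327,  0.42908653]), 'opening': 0.09295636861044054}
```

View pics/w12.png

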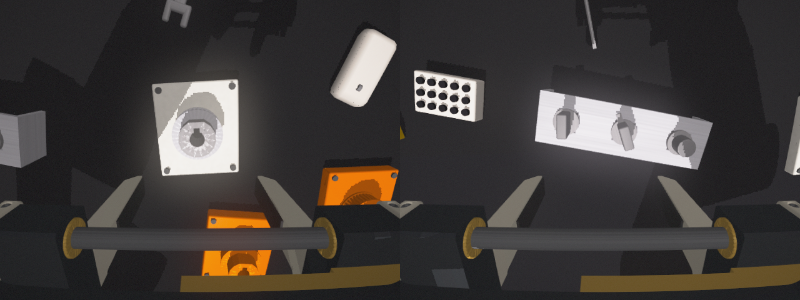

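Wrist views: the drive is at full-res (315,210) and the hub's bore at about (315,220). The rack's shafts are at (270,195), (358,210) and (460,225). I'll enlarge these.

Run:
```python
import cv2,numpy as np
a=cv2.imread('pics/w1.png');b=cv2.imread('pics/w2.png')
o=np.zeros((600,800,3),np.uint8)
o[:300]=cv2.resize(b[155:245,220:460],(800,300),interpolation=cv2.INTER_CUBIC)
o[300:,:400]=cv2.resize(a[165:255,255:375],(400,300),interpolation=cv2.INTER_CUBIC)
o[300:,400:]=np.clip(2.*cv2.resize(a[190:250,275:355],(400,300),interpolation=cv2.INTER_CUBIC),0,255)
cv2.imwrite('pics/c.png',o)
```

```text
(no output)
```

View pics/c.png

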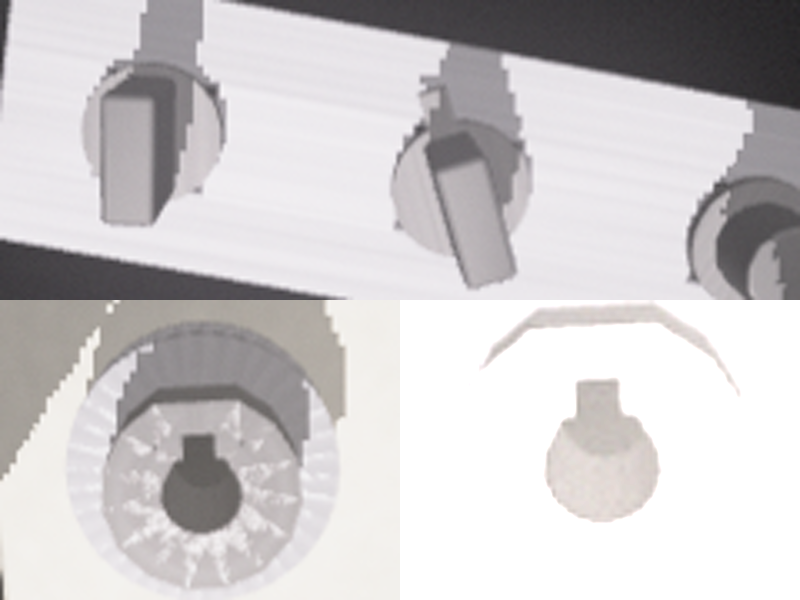

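The keyed shaft is the middle one. Its tab shows at crop (432,95), which is full-res (350,183), and neither the left bar nor the knob has one. The bore is at crop (602,464), full-res (315.4,222.9), and the keyway points up to (314.6,206).

Run:
```python
from h import *
import pickle
m=pickle.load(open('pics/w2.pkl','rb'));k=.3
A=lambda x,y,z:pix2w(m,(220+x*k-.5+.15,155+y*k-.35),z)
g=[A(*p,.108) for p in((436,168),(484,160),(517,274),(470,290))]
for p in g:print(p.round(4))
c=np.mean(g,0);d=(g[0]+g[1]-g[2]-g[3])/2;print('grip',c.round(4),'len',np.linalg.norm(d),'ang',np.degrees(np.arctan2(d[1],d[0])))
print('w',np.linalg.norm(g[0]-g[1]))
col=A(461,186,.068);tab=A(432,78,.068);e=tab-col;print('collar',col,'tab',tab,np.linalg.norm(e),np.degrees(np.arctan2(e[1],e[0])))
m=pickle.load(open('pics/w1.pkl','rb'))
B=lambda x,y:pix2w(m,(275+x/5-.4,190+y/5-.4),.08)
b=B(202.5,164.5);k=B(198.5,80);e=k-b;print('bore',b,'kw',k,np.linalg.norm(e),np.degrees(np.arctan2(e[1],e[0])))
print('diam',np.linalg.norm(B(146,164)-B(259,164)))
h=B(-1,0)
# hub face from left crop (scale 3.333, off 255,165)
C=lambda x,y:pix2w(m,(255+x*.3-.35,165+y*.3-.35),.08)
print('hubface',(C(103,180)+C(303,180))/2,(C(203,100)+C(203,288))/2)
```

```text
[0.5338 0.1833 0.108 ]
[0.5358 0.1712 0.108 ]
[0.5058 0.1616 0.108 ]
[0.5015 0.1737 0.108 ]
grip [0.5192 0.1724 0.108 ] len 0.03256026577702917 ang 17.12704571118483
w 0.012220858554471149
collar [0.52038713 0.17245599 0.068     ] tab [0.5513735  0.18146341 0.068     ] 0.032269010118069055 16.20861434652893
bore [ 0.50412702 -0.22639706  0.08      ] kw [ 0.5185107  -0.22581251  0.08      ] 0.014395551783405678 2.32723332872307
diam 0.01889714341573575
hubface [ 0.50744695 -0.22678282  0.08      ] [ 0.50323419 -0.2267678   0.08      ]
```

Request:
arm_command:
  deltas:
    - [[0.3,-1.2,0,0,0,5.7],[0.3,-1.2,0,0,0,5.7],[0.4,-1.25,0,0,0,5.7],[0,0,-3,0,0,0],[0,0,-3,0,0,0],[0,0,-3,0,0,0],[0,0,0,0,0,0],[0,0,0,0,0,0]]
  gripper: 0.3
  squeeze: 30

```text
t: 3.03
tool_pos: [0.5174, 0.1671, 0.1365]
orientation: [3.108, 0.455, -0.007]
force: [-0.5, -0.5, 0.8]
opening: 0.0607
gripper_force: 0.0
```

```bash
python3 snap.py w3
python3 - <<'E'
from h import *
import pickle
m=pickle.load(open('pics/w3.pkl','rb'));im=cv2.imread('pics/w3.png')
# expected grip top rectangle & tab in green
a=np.radians(17);c=np.array([.5195,.172]);x=np.array([np.cos(a),np.sin(a)]);y=np.array([-x[1],x[0]])
P=[np.r_[c+s*.017*x+t*.007*y,.108] for s,t in((1,1),(1,-1),(-1,-1),(-1,1))]
p=w2pix(m,P);print(p)
u,v=p.mean(0).astype(int)
cv2.polylines(im,[p.round().astype(int)],True,(0,255,0),1)
u0,v0=max(u-100,0),max(v-100,0)
cv2.imwrite('pics/d.png',cv2.resize(im[v0:v0+150,u0:u0+200],(800,600),interpolation=cv2.INTER_CUBIC));print(u0,v0)
E
```

```text
{'t': 3.0333, 'q': array([ 2.18469543e-01,  3.73985916e-02,  1.73843804e+00, -4.72568099e-04,
        1.37032319e+00,  1.49836581e+00]), 'tool_pos': array([0.51741581, 0.16714061, 0.13650333]), 'orientation': array([ 3.10760382,  0.45536678, -0.00710013]), 'force': array([-0.47516536, -0.48129933,  0.81153718]), 'opening': 0.06065707480952355}
[[299.40114536 242.41723359]
 [323.33131106 242.27772699]
 [323.46817849 294.85669834]
 [300.7112336  294.97556235]]
211 168
```

View pics/d.png

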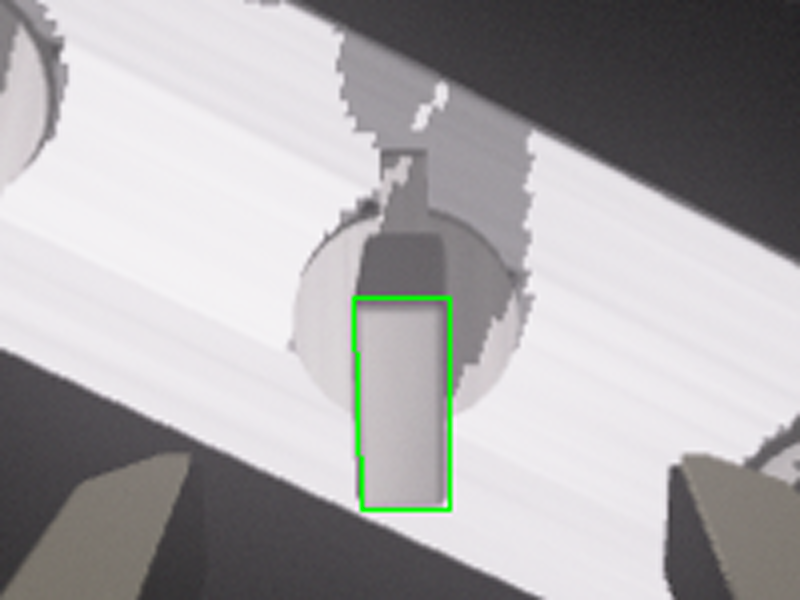

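The projected grip outline lies right on the bar at crop (402,402), so the yaw and position are good. The fingers are centred about 4 mm to the right of it, so I'll correct that, descend and close.

Request:
arm_command:
  deltas:
    - [[0.1,0.25,0,0,0,0],[0.1,0.2,0,0,0,0],[0,0,-1.2,0,0,0],[0,0,-1.2,0,0,0],[0,0,-1.2,0,0,0],[0,0,-1.2,0,0,0],[0,0,-1.2,0,0,0],[0,0,0,0,0,0],[0,0,0,0,0,0],[0,0,0,0,0,0]]

```text
t: 3.92
tool_pos: [0.5209, 0.1739, 0.0781]
orientation: [-3.108, -0.459, 0.0]
force: [0.3, 0.2, 0.6]
opening: 0.0601
gripper_force: 0.0
```

Request:
arm_command:
  deltas:
    - [[0,0,-0.3,0,0,0],[0,0,0,0,0,0],[0,0,0,0,0,0],[0,0,0,0,0,0],[0,0,0,0,0,0],[0,0,0,0,0,0],[0,0,0,0,0,0],[0,0,0,0,0,0],[0,0,0,0,0,0],[0,0,0,0,0,0]]
  gripper: -1
  squeeze: 40

```text
t: 4.75
tool_pos: [0.5209, 0.1739, 0.0751]
orientation: [-3.108, -0.459, -0.0]
force: [-0.7, 0.4, 0.3]
opening: 0.0139
gripper_force: 40.0
```

Request:
arm_command:
  deltas:
    - [[0,0,1.2,0,0,0],[0,0,1.2,0,0,0],[0,0,1.2,0,0,0],[0,0,1.2,0,0,0],[0,0,1.2,0,0,0],[0,0,1.2,0,0,0],[0,0,1.2,0,0,0],[0,0,1.2,0,0,0],[0,0,0.4,0,0,0],[0,0,0,0,0,0],[0,0,0,0,0,0],[0,0,0,0,0,0]]

```text
t: 5.75
tool_pos: [0.5203, 0.1738, 0.1741]
orientation: [3.108, 0.459, -0.002]
force: [0.5, 0.6, -2.9]
opening: 0.0135
gripper_force: 40.0
```

```bash
python3 snap.py w4
cat > nst.py <<'E'
from h import *
import time
L=[monitor.read_state() for _ in range(1)]
s=L[-1];T=cv2.Rodrigues(s['orientation'])[0]
print(s['t'],s['q'].round(5).tolist(),s['tool_pos'],'yaw',np.degrees(np.arctan2(T[1,0],T[0,0])),'zax',T[:,2],s['force'],s['wrist_torque'],s['opening'],s['gripper_force'])
E
python3 nst.py
```

```text
{'t': 5.75, 'q': array([2.28898299e-01, 1.80693979e-02, 1.68782086e+00, 3.59401171e-05,
       1.43718326e+00, 1.50650333e+00]), 'tool_pos': array([0.52030501, 0.1738065 , 0.17411063]), 'orientation': array([ 3.10781114e+00,  4.58875842e-01, -2.32279515e-03]), 'force': array([ 0.47839778,  0.59049293, -2.85820894]), 'opening': 0.013511641128913983}
5.8 [0.22891, 0.01824, 1.68798, 3e-05, 1.43722, 1.50655] [0.52019143 0.17378095 0.17393366] yaw 16.79594846212791 zax [-1.79724773e-03 -3.90077185e-04 -9.99998309e-01] [-0.42915649 -0.32075065 -2.96617311] [0.00157576 0.02118356 0.00707369] 0.013585424669090271 39.998493790626526
```

Run:
```python
from h import *
import pickle
m=pickle.load(open('pics/w4.pkl','rb'));im=cv2.imread('pics/w4.png')
a=np.radians(16.8);x=np.array([np.cos(a),np.sin(a)]);y=np.array([-x[1],x[0]])
c=np.array([.5203,.1738])-.0015*x;z0=.174-.0131
f=lambda l,t,z:np.r_[c+l*x+t*y,z0+z]
th=np.linspace(0,2*np.pi,40)
for P in([f(.02*np.cos(t),.02*np.sin(t),.006) for t in th],[f(*q,.006) for q in((.03,.004),(.03,-.004),(.02,-.004),(.02,.004))],[f(*q,.046) for q in((.017,.007),(.017,-.007),(-.017,-.007),(-.017,.007))]):
    p=w2pix(m,P);cv2.polylines(im,[(p*8).round().astype(int)],True,(0,255,0),1,cv2.LINE_AA,3);print(p.mean(0))
u,v=p.mean(0).astype(int);u0,v0=u-80,v-70
print(u0,v0);cv2.imwrite('pics/e.png',cv2.resize(im[v0:v0+120,u0:u0+160],(800,600),interpolation=cv2.INTER_CUBIC))
```

```text
[318.42860029 291.12362888]
[318.37365991 249.20991858]
[318.22116802 331.44270151]
238 261
```

View pics/e.png

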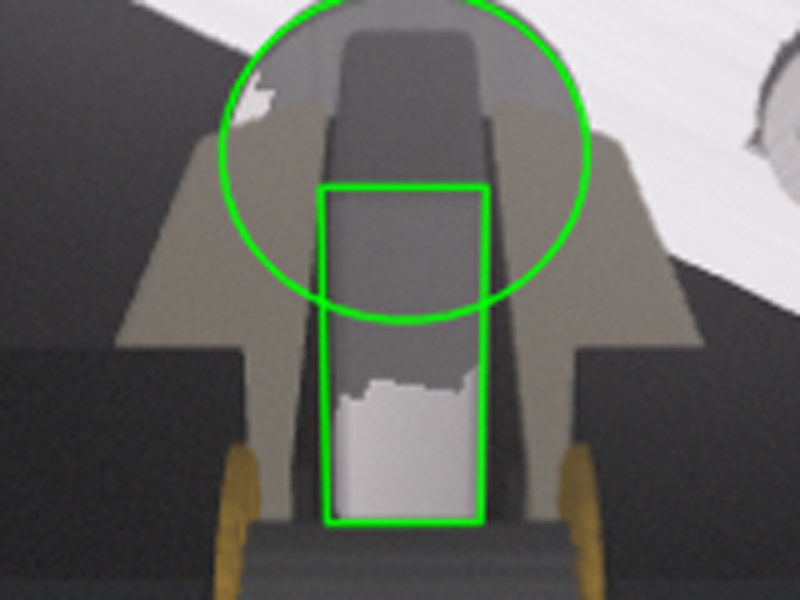

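The projected outlines match the held bar at (405,355) and the collar edge, so the axis is 1.5 mm behind the TCP along tool x. Now moving over the hub.

Request:
arm_command:
  deltas:
    - [[0,0,1.5,0,0,0],[0,0,1.5,0,0,0],[0,-2,0,0,0,0],[0,-3,0,0,0,0],[0,-3.5,0,0,0,0],[0,-3.5,0,0,0,0],[-0.5,-3.5,0,0,0,-2.4],[-0.5,-3.5,0,0,0,-2.4],[-0.5,-3.5,0,0,0,-2.4],[0,-3.5,0,0,0,-2.4],[0,-3.5,0,0,0,-2.4],[0,-3.5,0,0,0,-2.4]]

```text
t: 6.8
tool_pos: [0.505, -0.1576, 0.2042]
orientation: [-3.14, -0.062, 0.002]
force: [1.0, 0.8, -3.0]
opening: 0.0135
gripper_force: 40.0
```

Request:
arm_command:
  deltas:
    - [[0,-3,0,0,0,0],[0,-2.5,0,0,0,0],[0,-1.5,0,0,0,0],[0,0,0,0,0,0],[0,0,0,0,0,0],[0,0,0,0,0,0]]

```text
t: 7.3
tool_pos: [0.5058, -0.2249, 0.2045]
orientation: [-3.14, -0.066, 0.001]
force: [-0.2, 0.4, -2.8]
opening: 0.0137
gripper_force: 40.0
```

```bash
python3 nst.py; python3 snap.py w5; python3 nst.py
```

```text
7.3 [-0.51147, 0.01299, 1.63696, 0.00063, 1.49282, 1.01696] [ 0.50579147 -0.22491051  0.2045498 ] yaw 2.4243198985261274 zax [-7.15540083e-04  1.12419789e-03 -9.99999112e-01] [-0.17105685  0.39436288 -2.8453325 ] [-0.00473998  0.04871935  0.01612019] 0.013670994086933856 39.9985134601593
{'t': 7.3, 'q': array([-5.11472021e-01,  1.29886955e-02,  1.63695646e+00,  6.32019772e-04,
        1.49282173e+00,  1.01696272e+00]), 'tool_pos': array([ 0.50579147, -0.22491051,  0.2045498 ]), 'orientation': array([-3.13975061e+00, -6.64344435e-02,  1.08596646e-03]), 'force': array([-0.17105685,  0.39436288, -2.8453325 ]), 'opening': 0.013670994086933856}
7.35 [-0.51099, 0.01261, 1.63699, 0.00052, 1.49277, 1.01684] [ 0.50592027 -0.22472757  0.20474237] yaw 2.4594732228680707 zax [-4.18018638e-04  8.31961836e-04 -9.99999567e-01] [ 0.68325162  0.32126182 -2.73045371] [0.0475076  0.04530416 0.00402654] 0.013906147524536297 39.99847054481506
```

Request:
arm_command:
  deltas:
    - [[-0.05,-0.16,-1,0,0,0],[0,0,-1.5,0,0,0],[0,0,-1.5,0,0,0],[0,0,-1,0,0,0],[0,0,-0.5,0,0,0],[0,0,-0.5,0,0,0],[0,0,-0.3,0,0,0],[0,0,-0.3,0,0,0],[0,0,-0.2,0,0,0],[0,0,0,0,0,0],[0,0,0,0,0,0]]

```text
t: 8.27
tool_pos: [0.5055, -0.2278, 0.1374]
orientation: [3.141, 0.066, 0.001]
force: [-0.4, 0.3, -3.1]
opening: 0.0138
gripper_force: 40.0
```

```bash
python3 nst.py
```

```text
8.2667 [-0.51586, 0.06027, 1.71309, 1e-05, 1.36776, 1.01318] [ 0.50551479 -0.22780698  0.137403  ] yaw 2.3922615472936344 zax [ 4.18517907e-04 -2.31300970e-04 -9.99999886e-01] [-0.3520365   0.25615651 -3.07276536] [-0.03345294  0.01862256 -0.03416636] 0.013750128083703883 39.99841332435608
```

Request:
arm_command:
  deltas:
    - [[0,0.1,0,0,0,0],[0,0,-0.2,0,0,0],[0,0,-0.2,0,0,0],[0,0,-0.2,0,0,0],[0,0,-0.2,0,0,0],[0,0,0,0,0,0],[0,0,0,0,0,0]]

```text
t: 8.85
tool_pos: [0.5052, -0.2265, 0.1287]
orientation: [-3.141, -0.066, 0.001]
force: [0.1, 0.6, -3.0]
opening: 0.0135
gripper_force: 40.0
```

```bash
python3 nst.py
```

```text
8.85 [-0.51423, 0.0668, 1.72271, 0.0001, 1.35263, 1.01476] [ 0.50518646 -0.22654414  0.12871427] yaw 2.394574830118843 zax [-4.29501714e-04  3.50692438e-04 -9.99999846e-01] [ 0.09807814  0.56234484 -2.95579405] [ 0.13995728 -0.0457889  -0.01317728] 0.013527856765928969 39.998438358306885
```

Tip is in the bore with no side force. I'll continue down slowly through the key's entry.

Request:
arm_command:
  deltas:
    - [[0,0,-0.2,0,0,0],[0,0,-0.2,0,0,0],[0,0,-0.2,0,0,0],[0,0,-0.2,0,0,0],[0,0,0,0,0,0],[0,0,0,0,0,0]]

```text
t: 9.35
tool_pos: [0.5052, -0.2266, 0.1207]
orientation: [-3.141, -0.066, 0.001]
force: [0.3, 0.4, -2.3]
opening: 0.0138
gripper_force: 40.0
```

```bash
python3 nst.py
```

```text
9.35 [-0.51421, 0.07419, 1.73014, 5e-05, 1.33774, 1.01476] [ 0.50520184 -0.22656087  0.12073505] yaw 2.3961034767729044 zax [-3.87488475e-04  2.74287366e-04 -9.99999887e-01] [ 0.30798342  0.35393585 -2.30628852] [ 0.27568749 -0.06575731 -0.01760956] 0.0137557406143355 39.99855279922485
```

The key is in (collar 28 mm above the face, no axial load). Continuing.

Request:
arm_command:
  deltas:
    - [[0,0,-0.3,0,0,0],[0,0,-0.3,0,0,0],[0,0,-0.3,0,0,0],[0,0,-0.3,0,0,0],[0,0,-0.3,0,0,0],[0,0,0,0,0,0],[0,0,0,0,0,0]]

```text
t: 9.93
tool_pos: [0.5052, -0.2266, 0.1056]
orientation: [-3.141, -0.066, 0.001]
force: [0.2, 0.6, -3.8]
opening: 0.0137
gripper_force: 40.0
```

```bash
python3 nst.py
```

```text
9.9333 [-0.51422, 0.08916, 1.74333, 6e-05, 1.30962, 1.01477] [ 0.50519175 -0.22655806  0.10559909] yaw 2.394683347173749 zax [-4.20371272e-04  3.06323181e-04 -9.99999865e-01] [ 0.16318455  0.56802616 -3.79245038] [ 0.39551583 -0.08600495 -0.00840984] 0.013663707677083383 39.99838829040527
```

Request:
arm_command:
  deltas:
    - [[0,0,-0.2,0,0,0],[0,0,-0.2,0,0,0],[0,0,-0.2,0,0,0],[0,0,-0.2,0,0,0],[0,0,-0.2,0,0,0],[0,0,0,0,0,0],[0,0,0,0,0,0]]
  squeeze: 58

```text
t: 10.52
tool_pos: [0.5056, -0.2267, 0.0966]
orientation: [3.141, 0.066, 0.001]
force: [-2.1, 4.6, 4.2]
opening: 0.0136
gripper_force: 58.0
```

```bash
python3 nst.py
```

```text
10.5167 [-0.5141, 0.09865, 1.75062, 0.0002, 1.29179, 1.01473] [ 0.50559834 -0.2266511   0.09659678] yaw 2.4015964252394717 zax [ 5.52405364e-04 -8.97227689e-05 -9.99999843e-01] [-2.06358918  4.56016044  4.16061934] [0.95019821 0.38355295 0.02657412] 0.01361348758539475 58.001587986946106
```

Request:
arm_command:
  deltas:
    - [[-0.02,0.05,-0.1,0,0,0],[0,0,-0.1,0,0,0],[0,0,-0.1,0,0,0],[0,0,-0.1,0,0,0],[0,0,0,0,0,0],[0,0,0,0,0,0]]

```text
t: 11.02
tool_pos: [0.5057, -0.2266, 0.0932]
orientation: [3.14, 0.066, 0.002]
force: [-2.1, 3.2, 8.9]
opening: 0.0135
gripper_force: 58.0
```

```bash
python3 nst.py
```

```text
11.0167 [-0.51363, 0.10151, 1.75418, -0.0002, 1.28448, 1.01536] [ 0.50565251 -0.22655269  0.09319206] yaw 2.398283800239031 zax [ 1.14578056e-03 -8.64153280e-04 -9.99998970e-01] [-2.08580616  3.16727368  8.91533622] [ 0.80959867  0.67274155 -0.01376699] 0.013515713331896403 58.00232470035553
```

Request:
arm_command:
  deltas:
    - [[0,0,-0.1,0,0,0],[0,0,-0.1,0,0,0],[0,0,0,0,0,0],[0,0,0,0,0,0]]

```text
t: 11.35
tool_pos: [0.5058, -0.2266, 0.0931]
orientation: [3.14, 0.066, 0.002]
force: [-10.0, 6.2, 23.0]
opening: 0.0135
gripper_force: 58.0
```

```bash
python3 nst.py
```

```text
11.35 [-0.51359, 0.1017, 1.75422, -0.00026, 1.28392, 1.01532] [ 0.50577731 -0.22662101  0.09306588] yaw 2.404003151193974 zax [ 0.00140874 -0.00107553 -0.99999843] [-10.02752129   6.16332615  23.04730094] [1.56641562 1.95866179 0.04202889] 0.0135309376683947 58.01435172557831
```

The TCP stopped at the predicted 0.093 m while the force jumped to 23 N, so the collar is on the hub's face. I'll take one visual check.

```bash
python3 - <<'E'
from h import *
im=eyes.read_camera('scene');u,v=w2pix(eyes.camera_model('scene'),[[.504,-.2265,.08]])[0];print(u,v)
u,v=int(u),int(v);cv2.imwrite('pics/f.png',cv2.resize(im[v-60:v+60,u-60:u+100],(800,600),interpolation=cv2.INTER_CUBIC))
E
python3 nst.py
```

```text
252.1710183502202 294.9056830611412
11.4 [-0.51355, 0.10165, 1.75422, -0.00031, 1.28393, 1.01536] [ 0.50578165 -0.22662336  0.09309309] yaw 2.4046907347043502 zax [ 0.0014157  -0.00113968 -0.99999835] [-10.1444966    7.75463195  22.22749786] [1.57293732 1.95128837 0.05418643] 0.013859953699945856 58.01441967487335
```

View pics/f.png

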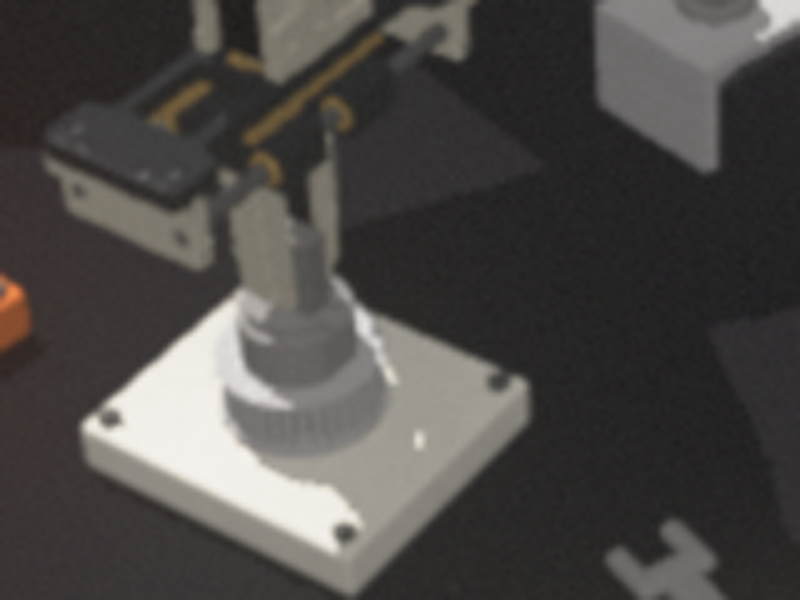

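The collar sits flush on the hub at crop (298,320) with no gap, and the gripper still holds the bar. Handing in.

```bash
python3 -c "
from h import *
print(ticket.close_job())"; python3 nst.py
```

```text
the job is handed in; nothing more can be done
None
the job is handed in; nothing more can be done
```

I handed the job in at about 11.4 s with the keyed shaft in the hub, its key in the keyway and its collar flush on the hub's face, still gripped at 58 N and pressed down with about 22 N; the hand-in returned no verdict.

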